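# Refit the T-handle on the dispenser's shut-off valve

## Task

The red T-handle of the developer dispenser's valve has been taken off for cleaning and lies on the bench: first stand it upright on the bench on its socket end and let go of it, then take it by its black crossbar and fit it fully home on the brass square spindle down in the white valve box. With it, turn the spindle clockwise, seen from above, until it stops and the valve is shut, and let go, leaving the handle fully home on the spindle. Leave everything else on the bench where it is.

Things in the scene. Friction and masses are not known exactly. Their poses are not given: they have to be found in the camera images.
- handle: T-handle, 114 mm tall, 0.36 kg: red stem 36 x 36 x 90 mm, black crossbar at its end; it balances 49 mm from the mouth. Origin: centre of the socket mouth (stem's free end); x along the stem from mouth to crossbar (up when standing), y along the crossbar. Square bore from the mouth: 20 mm wide, 34 deep, flats square to y and z, mouth flared 3 mm. Starts lying, origin 18 mm up
- handle_bar (a point): centre of the handle's crossbar (130 mm long along y, 26 mm thick along z, 24 mm tall along x), 102 mm along x from the handle's origin; axes as the handle's
- valve: white valve box, fixed, 160 x 160 mm, its flat deck 100 mm above the bench (3 mm screw heads near its corners); pipe stubs stick out 30 mm at its +y and -y sides, 40 mm up. In the middle of the deck a round hole 66 mm across, a well in which the brass spindle stands. Origin: centre of the underside, on the spindle's axis; z up
- valve_deck (a point): centre of the hole, at the level of the deck; 100 mm above the valve's origin
- valve_seat (a point): on the spindle's axis, 60 mm below the deck: top of the collar, 54 mm across, on which the handle's socket mouth rests when fully home (crossbar's underside then 30 mm above the deck). The square spindle, 18.4 mm wide, stands 29 mm up from here, its top 3 mm tapered to 12.4 mm. Axes: the valve box's, not the spindle's
- spindle (a joint): rotation of the valve spindle in rad, growing clockwise seen from above: shut against its stop at 1.2; a stiff turn (0.3 N m) that stays where it is left. How the flats stand at a given value is not known: feel for it, or look down the well. The handle fits in any of the four quarter turns
- developer: white plastic bottle with a blue cap, 72 mm across, 190 mm tall, standing; origin: centre of its underside; bystander
- bowl: black tint bowl, 116 mm across the rim, 55 mm tall; origin: centre of its underside; bystander
- jar: amber glass jar with a black lid, 60 mm across, 85 mm tall; origin: centre of its underside; bystander
- carton: purple colour carton lying flat, 50 x 170 x 45 mm; origin: centre of its underside, y along its length; bystander
- brush: black tint brush lying flat, about 180 mm long; origin: near its middle on the bench, x along its length; bystander
- timer: white kitchen-type timer with a green dial, 60 x 75 mm, 48 mm tall; origin: centre of its underside; bystander
- brushcup: blue square cup 80 x 80 mm, 100 mm tall, with brushes up to 210 mm tall; origin: centre of its underside; bystander
Things that resemble listed ones, but are neither listed nor needed, are in the scene too. What is shaped like the valve but blue or pink is not meant. Of the things shaped like the handle, the red one is meant.

How it is judged:
By the outcome, as a careful person would: the job done as asked, in the order asked, and still so for the second after the job is handed in, with the robot touching nothing.
It also fails if it takes over 72 s, if anything falls off the work surface, if the arm or the gripper's body presses on something with over 40 N, if the wrist force passes 120 N, or if a joint passes its speed limit or range.

## Robot

A 7-joint arm with a two-finger parallel gripper is mounted at the origin on the work surface. World frame = base frame: x ahead of the robot, y to its left, z up, the work surface at z = 0. Lengths are in m, angles in rad, forces in N, time in s.
With the tool pointing down it reaches from about 0.4 to 0.85 m from the base axis. Payload 10.4 kg.
Tool frame: the origin (TCP) lies midway between the tips of the shut fingers; the grasp point (between the pads) lies r.grip_point_offset behind it (r.grip_point_offset is the distance from the TCP to the grasp point, in m); z points along the fingers, y is the line along which they close (so a half turn about z gives the same grasp; the last joint's range is limited). The gripper opens to 87 mm and grips with 3 to 60 N. Pads are 19 mm wide; open, the fingers measure 117 mm over their backs; the gripper's body (75 mm by 190 mm) begins 51 mm behind the grasp point.
Start: joints at [1.291, 0.332, -0.065, 1.46, 0.022, 1.35, -0.088], TCP at [0.159, -0.605, 0.223] pointing down, gripper open.
Joint ranges: [-2.6, 2.6], [-0.5, 2.12], [-1.47, 1.34], [0.16, 2.42], [-1.27, 4.41], [0.06, 2.06], [-2.6, 2.6]. Speed limits (rad/s): [2.22, 2.22, 2.79, 2.79, 3.14, 3.14, 3.14].

## Interface

Orientations are given as a unit quaternion [x, y, z, w].
In Python, from bench import r gives the robot as it stands.
- The arm moves only by the tool play_rows, never from a script. Its arguments are lists of equal length, an entry for each row: "claw": the closure, from 0 (fully open) to 1 (shut); "delta_pos": the shift along the tool's x, y, z scaled (see below), a list of three; "delta_rot": the turn, a rotation vector about the tool's x, y, z scaled (see below), a list of three. A call has 1 to 8 rows; each row shifts and turns the commanded pose from where the row before left it, along the tool's axes as they then stand; what a row does not reach is not made up. The controller multiplies each number of a shift by 200 mm and each number of a turn by pi rad. A row lasts 1/10 s, in which the tool goes at most 50 mm and 8.59 degrees, less where a joint would pass 70% of its speed; a pose out of reach is approached as far as the arm can. A call with a number of a shift or a turn outside -1 to 1 is refused whole. A call with a gripper value outside its range is refused whole. The fingers move at their own pace and stop on an object; "squeeze" is the grip in N (left out, the last holds). Time passes only in rows, so rows that do not move let the fingers close. It gives the time, the measured TCP pose, the force, the opening and the grip force at its end, in the units of the state.
- r.read_state(): the state, without advancing time (a new reading comes with each control period).
- r.camera(name): name is "side" or "top"; returns a dict with "pixels" (400x640x3 uint8, red, green, blue), "camera_matrix" (3x3 intrinsics, pixels), "cam_to_world" (4x4, takes a point from camera to world coordinates). Camera axes: x right, y up, looking along -z (the intrinsics and any distortion apply to the point x, -y, -z); pixel columns grow to the right and rows downward; lengths in m; the calibration is good to about 2 mm. A picture is of the moment at which its call begins. There is no depth.
- r.close_job(): hands the job in; it is judged then, once.
The state is a dict: "time": time; "joint_positions": joint angles; "joint_vel": joint speeds; "joint_torque": joint torques, N m; "ee_pos": TCP position; "eef_rot": TCP orientation; "ft_force": force on the tool from outside, world axes, zero at the start; "torque": the same for the moment, N m; "width": finger opening in m; "grip_force": force on a finger pad.
Only numpy, scipy, OpenCV 4.12 (cv2) and the standard library are available. Lean on these libraries where they do the work, as an engineer would, in place of code of your own. Each camera call takes 0.05 s, during which the arm holds its last target. There are 200 camera calls.

## Working session

There is one attempt and no reset: what is moved stays moved. The work goes in short steps, Python scripts to look and compute and a tool call to move; the robot and the scene stay as the last step left them, time stands still between calls to the robot, and variables do not carry over. Pictures are saved under pics/ and viewed, at most 10 in all, crops included, and the job is handed in when it is done.

Besides the shell and the picture viewer there is one more tool, called after "Request:" as name(argument=value, ...) on one line, values as JSON. play_rows: Moves the arm, as the interface text tells. Shifts and turns lie within -1 to 1; 1 stands for 200 mm of shift or pi rad of turn. Its arguments: {"type":"object","properties":{"claw":{"type":"array"},"delta_pos":{"type":"array"},"delta_rot":{"type":"array"},"squeeze":{"type":"number"}},"required":["claw","delta_pos","delta_rot"]}

```bash
ls; mkdir -p pics
cat > h.py <<'E'
import numpy as np,cv2,pickle
from scipy.spatial.transform import Rotation as R
def grab(name,fn):
    from bench import r
    c=r.camera(name); cv2.imwrite(f'pics/{fn}.png',c['pixels'][:,:,::-1]); pickle.dump(c,open(f'pics/{fn}.pkl','wb')); return c
def load(fn): return pickle.load(open(f'pics/{fn}.pkl','rb'))
def ray(c,u,v):
    K=np.array(c['camera_matrix']);T=np.array(c['cam_to_world'])
    d=np.linalg.inv(K)@[u,v,1.]; d=T[:3,:3]@[d[0],-d[1],-d[2]]
    return T[:3,3],d/np.linalg.norm(d)
def onz(c,u,v,z):
    o,d=ray(c,u,v); return o+d*(z-o[2])/d[2]
def proj(c,p):
    K=np.array(c['camera_matrix']);T=np.array(c['cam_to_world'])
    q=T[:3,:3].T@(np.array(p)-T[:3,3]); q=K@[q[0],-q[1],-q[2]]; return q[:2]/q[2]
E
python3 - <<'E'
from h import *
for n in('top','side'):
    c=grab(n,n+'0'); print(n,{k:(np.round(v,4).tolist() if k!='pixels' else 0) for k,v in c.items()})
from bench import r
s=r.read_state(); print(s, r.grip_point_offset)
E
```

```text
pics
top {'pixels': 0, 'camera_matrix': [[370.488, 0.0, 322.8917], [0.0, 370.488, 197.5326], [0.0, 0.0, 1.0]], 'cam_to_world': [[0.022, 0.9812, -0.1917, 0.3294], [-0.9997, 0.0241, 0.0083, -0.0092], [0.0128, 0.1914, 0.9814, 1.115], [0.0, 0.0, 0.0, 1.0]]}
side {'pixels': 0, 'camera_matrix': [[361.4378, 0.0, 319.9713], [0.0, 361.4378, 197.4573], [0.0, 0.0, 1.0]], 'cam_to_world': [[-0.8586, 0.3064, -0.4111, -0.0221], [-0.5123, -0.4808, 0.7116, 0.9224], [0.0204, 0.8216, 0.5697, 0.8467], [0.0, 0.0, 0.0, 1.0]]}
{'time': 0.1, 'joint_positions': array([ 1.29138089,  0.33282757, -0.06473791,  1.46085749,  0.02161573,
        1.34991674, -0.08847594]), 'joint_vel': array([-9.98065234e-04, -1.20776947e-03, -1.47486336e-04,  4.50648183e-05,
        1.14276216e-03,  7.88140819e-05, -5.01960703e-04]), 'joint_torque': array([ 1.73005919e-03, -6.24544215e+01,  2.46212049e-02, -3.90723395e+01,
       -6.15075021e-02,  3.63764958e-02,  1.16597321e-04]), 'ee_pos': array([ 0.15867384, -0.60415607,  0.22182173]), 'eef_rot': array([ 9.91761550e-01,  1.28096049e-01, -1.15037002e-04, -6.46229647e-04]), 'ft_force': array([-0.69471806, -0.30985733, -0.63536933]), 'torque': array([0.01164854, 0.02895005, 0.01347631]), 'grip_force': 0.0, 'width': 0.0871219002589784} 0.0187
```

View pics/top0.png

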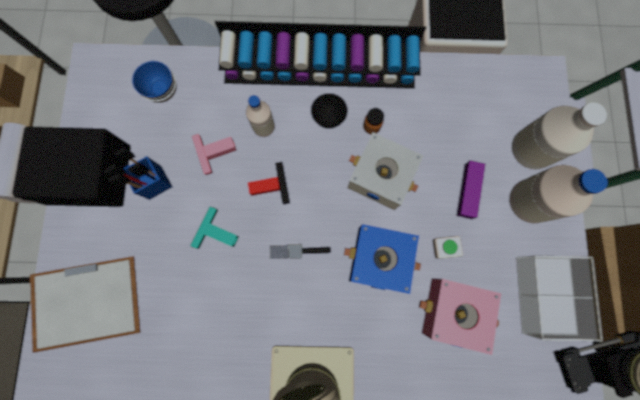

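View pics/side0.png

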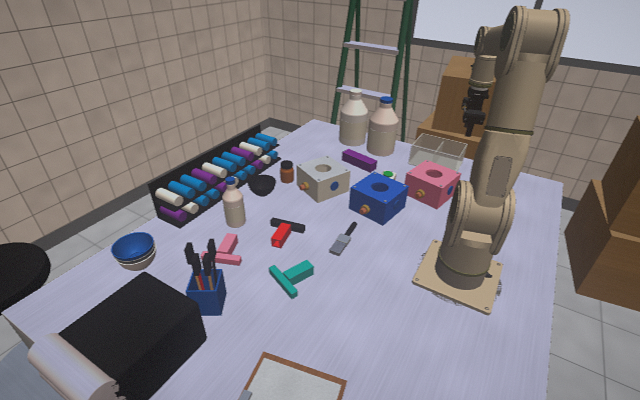

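Candidates in the top view are T-handles at red (268,185), pink (213,152) and teal (214,229), and valve boxes at white (385,170), blue (384,260) and pink (462,315). I choose the red handle and the white valve, and check both in one crop.

Run:
```python
from h import *
c=load('top0'); im=c['pixels'][:,:,::-1].copy()
a=cv2.resize(im[150:215,235:300],(400,400),interpolation=cv2.INTER_CUBIC)
b=cv2.resize(im[130:210,345:425],(400,400),interpolation=cv2.INTER_CUBIC)
cv2.imwrite('pics/crop0.png',np.hstack([a,b]))
rgb=c['pixels'].astype(int)
m=((rgb[...,0]>120)&(rgb[...,1]<80)&(rgb[...,2]<80)).astype(np.uint8); m[:,:235]=0;m[:,300:]=0;m[:150]=0;m[215:]=0
k=(rgb.max(2)<75).astype(np.uint8); k[:,:265]=0;k[:,300:]=0;k[:150]=0;k[212:]=0
for mm in(m,k):
    cs,_=cv2.findContours(mm,0,2); q=max(cs,key=cv2.contourArea); rr=cv2.minAreaRect(q); print(rr)
    for z in(0.018,.036,.031): print(z,[np.round(onz(c,*p,z)[:2],4).tolist() for p in cv2.boxPoints(rr)], np.round(onz(c,*rr[0],z)[:2],4))
```

```text
((263.5000305175781, 185.5), (11.7669677734375, 29.417421340942383), 78.69007110595703)
0.018 [[0.5842, 0.2099], [0.6044, 0.1234], [0.5687, 0.1148], [0.5487, 0.2008]] [0.5764 0.1623]
0.036 [[0.58, 0.2063], [0.5999, 0.1212], [0.5647, 0.1127], [0.5451, 0.1973]] [0.5724 0.1595]
0.031 [[0.5812, 0.2073], [0.6012, 0.1218], [0.5658, 0.1133], [0.5461, 0.1983]] [0.5735 0.1602]
((281.966064453125, 182.81886291503906), (40.7891960144043, 6.511528491973877), 79.3803482055664)
0.018 [[0.6468, 0.1307], [0.6511, 0.1113], [0.5267, 0.0833], [0.5226, 0.1023]] [0.5862 0.1068]
0.036 [[0.6416, 0.1284], [0.6459, 0.1093], [0.5235, 0.0818], [0.5194, 0.1005]] [0.582  0.1049]
0.031 [[0.6431, 0.1291], [0.6473, 0.1099], [0.5244, 0.0822], [0.5203, 0.101]] [0.5831 0.1054]
```

View pics/crop0.png

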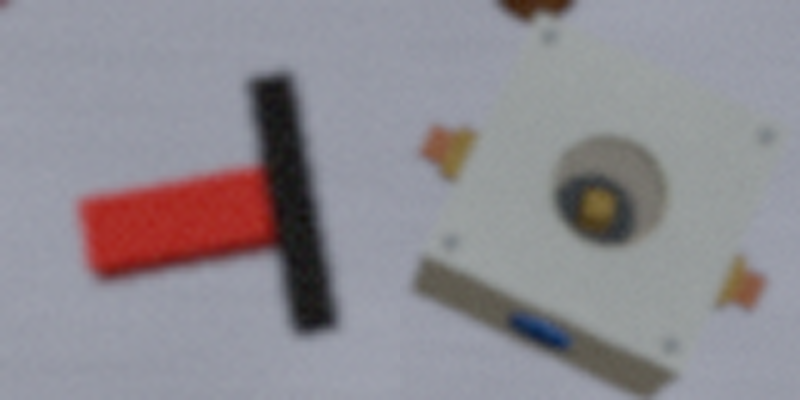

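The crop shows the red stem pointing left with its black bar on the right, full-frame bar centre at (282,183). The white valve's brass spindle is visible in the well at about (385,171). Next I measure the valve, the spindle flats and nearby obstacles.

Run:
```python
from h import *
c=load('top0'); rgb=c['pixels']; hsv=cv2.cvtColor(rgb,cv2.COLOR_RGB2HSV).astype(int)
# spindle brass
print(hsv[164:178,378:394,0]);print(hsv[164:178,378:394,1])
# screws / known pixel clicks from crop: (x/5+345,y/5+130)
sc=[(548,37),(765,135),(450,242),(671,345)]
P=[onz(c,(x-400)/5+345-.4,y/5+130-.4,.103) for x,y in sc]
print('screws',np.round(P,4),'mean',np.mean(P,0))
print('hole',onz(c,(610-400)/5+345-.4,190/5+130-.4,.1))
for n,u,v,z in(('spindle',385,171,.069),('dev',257,102,.19),('devbase',263,133,0),('jar',374,114,.085),('brush',300,250,.01),('teal',214,229,.03),('pinkh',213,152,.03),('cup',148,178,.1),('bowl',329,110,.055),('carton',472,190,.045),('timer',448,247,.048),('bigcap',592,182,.3)): print(n,np.round(onz(c,u,v,z),3))
b=cv2.resize(rgb[158:184,372:398,::-1],(520,520),interpolation=cv2.INTER_CUBIC); cv2.imwrite('pics/sp.png',b)
s=load('side0');print(proj(s,[.585,.105,.02]),proj(s,[.6,-.12,.1]))
```

```text
[[ 26  26  15  23  36  24  18  30  23  21  23  17  23  23  21  15]
 [ 25  40  60  75  40  90  80   0  42  20  17  17  17  19  26  23]
 [ 50 126 103 100  90 100 105  90 120   0  36  12  17  27  17  23]
 [105  98 107  30  19  13  24  19  15  42  75  20  12  19  24  20]
 [109 105 105  21  21  22  21  21  19  22  30 100  30  20  23  21]
 [107 102 173  23  21  20  21  22  21  19  23  50   0  23  15  23]
 [ 98 100  12  23  22  22  22  22  22  20  24  90 105  20  17  13]
 [100 100  16  19  21  21  22  21  20  20  26  90 105  90  30  19]
 [ 96  83  17  18  21  22  21  21  22  22  23 105 100  15  24  30]
 [105 150  21  20  21  20  20  21  21  19  34 100  98 120  15  17]
 [ 70  30  20  19  21  20  20  21  21  20  60  98  98  80  18  17]
 [ 53  18  21  18  19  19  20  19  20   6  90 103 102  70  18  21]
 [ 60  45  35  17  22  17  16  18  12  90 109 110 102  30  26  20]
 [ 78  75  50  53  40  23  45 165 128 105 103  90  50  25  26  23]]
[[ 15  17  14  10  13  13  12  12  18  22  18  19  19  17  21  22]
 [ 15  17   3  13  10   3  10   0  14  15  16  20  15  17  15  17]
 [  9  17  27  13  21  12  
[... 663 characters left out ...]
0  53  72  56  43   5  35  22  18   3  19  18]
 [  8   4   6  10   8  13  14   8  16  24  28  11   9  14  15  15]]
screws [[ 0.7083 -0.1616  0.103 ]
 [ 0.6528 -0.2854  0.103 ]
 [ 0.5853 -0.1058  0.103 ]
 [ 0.5293 -0.2295  0.103 ]] mean [ 0.61891718 -0.19555573  0.103     ]
hole [ 0.61881221 -0.19692571  0.1       ]
spindle [ 0.617 -0.198  0.069]
dev [0.766 0.165 0.19 ]
devbase [0.751 0.176 0.   ]
jar [ 0.787 -0.164  0.085]
brush [0.386 0.046 0.01 ]
teal [0.44  0.298 0.03 ]
pinkh [0.674 0.319 0.03 ]
cup [0.571 0.474 0.1  ]
bowl [ 0.809 -0.031  0.055]
carton [ 0.572 -0.461  0.045]
timer [ 0.402 -0.381  0.048]
bigcap [ 0.54  -0.629  0.3  ]
[286.85744168 225.26872219] [316.0884217  177.57211162]
```

View pics/sp.png

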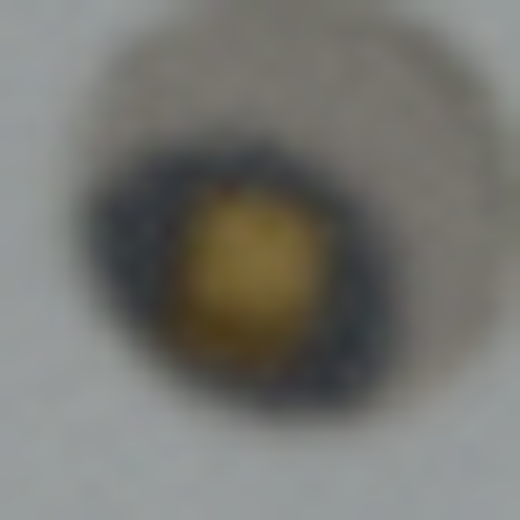

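```bash
cat >> h.py <<'E'
from scipy.linalg import expm,logm
def state():
    from bench import r
    return r.read_state()
def pose(s):
    T=np.eye(4);T[:3,:3]=R.from_quat(s['eef_rot']).as_matrix();T[:3,3]=s['ee_pos'];return T
def mk(z,y,grip,off=.0187):
    """tool pose: z, y directions, grasp point"""
    z=np.array(z,float);z/=np.linalg.norm(z);y=np.array(y,float);y-=z*(y@z);y/=np.linalg.norm(y)
    T=np.eye(4);T[:3,:3]=np.c_[np.cross(y,z),y,z];T[:3,3]=np.array(grip)+off*z;return T
def step(A,B,n=None,v=.035,w=.12):
    """n identical rows from A to B as a screw; prints scaled row"""
    D=np.linalg.inv(A)@B; 
    if n is None: n=int(np.ceil(max(np.linalg.norm(D[:3,3])/v,R.from_matrix(D[:3,:3]).magnitude()/w,1)))
    L=np.real(logm(D)); S=expm(L/n)
    print(n,'rows pos',np.round(S[:3,3]/.2,4).tolist(),'rot',np.round(R.from_matrix(S[:3,:3]).as_rotvec()/np.pi,4).tolist())
    for f in(.25,.5,.75): print('  mid',np.round((A@expm(L*f))[:3,3],3))
    return B
def az(a): a=np.radians(a);return np.array([np.cos(a),np.sin(a),0])
Z=np.array([0,0,1.])
E
python3 - <<'E'
from h import *
A=pose(state()); h=az(-77.2); y=az(12.8)
G=np.array([.5615,.204,.018])+.058*h
B1=mk(-Z,az(-28),[.47,-.25,.30])
c,s=np.cos(np.pi/6),np.sin(np.pi/6)
zt=-c*Z-s*h
B2=mk(zt,y,G-.10*zt); B3=mk(zt,y,G)
for a,b in((A,B1),(B1,B2),(B2,B3)): step(a,b)
E
```

```text
14 rows pos [0.1695, -0.0361, -0.0212] rot [-0.0, -0.0, -0.0188]
  mid [ 0.263 -0.542  0.237]
  mid [ 0.351 -0.46   0.252]
  mid [ 0.422 -0.361  0.266]
13 rows pos [0.1255, 0.0261, 0.1074] rot [0.0046, 0.0123, -0.017]
  mid [ 0.52  -0.18   0.215]
  mid [ 0.557 -0.094  0.16 ]
  mid [0.578 0.003 0.117]
3 rows pos [0.0, -0.0, 0.1667] rot [0.0, -0.0, 0.0]
  mid [0.581 0.12  0.067]
  mid [0.578 0.132 0.045]
  mid [0.575 0.144 0.023]
```

Request:
play_rows(claw=[0, 0, 0, 0, 0, 0, 0], delta_pos=[[0.17, -0.036, -0.021], [0.17, -0.036, -0.021], [0.17, -0.036, -0.021], [0.17, -0.036, -0.021], [0.17, -0.036, -0.021], [0.17, -0.036, -0.021], [0.17, -0.036, -0.021]], delta_rot=[[0, 0, -0.019], [0, 0, -0.019], [0, 0, -0.019], [0, 0, -0.019], [0, 0, -0.019], [0, 0, -0.019], [0, 0, -0.019]])

```text
time: 0.8
ee_pos: [0.3527, -0.4582, 0.2517]
eef_rot: [0.943, 0.332, -0.0, -0.0]
ft_force: [0.8, -0.6, 0.1]
width: 0.0868
grip_force: 0.0
```

Request:
play_rows(claw=[0, 0, 0, 0, 0, 0, 0, 0], delta_pos=[[0.17, -0.036, -0.021], [0.17, -0.036, -0.021], [0.17, -0.036, -0.021], [0.17, -0.036, -0.021], [0.17, -0.036, -0.021], [0.17, -0.036, -0.021], [0.17, -0.036, -0.021], [0, 0, 0]], delta_rot=[[0, 0, -0.019], [0, 0, -0.019], [0, 0, -0.019], [0, 0, -0.019], [0, 0, -0.019], [0, 0, -0.019], [0, 0, -0.019], [0, 0, 0]])

```text
time: 1.6
ee_pos: [0.4716, -0.2431, 0.2821]
eef_rot: [0.852, 0.523, 0.001, -0.0]
ft_force: [-0.1, -0.4, 0.3]
width: 0.0874
grip_force: 0.0
```

Run:
```python
from h import *
st=state();A=pose(st); print(A.round(3),st['joint_positions'].round(2)); h=az(-77.2); y=az(12.8)
G=np.array([.5615,.204,.018])+.058*h
zt=-np.cos(np.pi/6)*Z-.5*h
B2=mk(zt,y,G-.10*zt)
step(A,B2)
```

```text
[[ 0.452  0.892  0.001  0.472]
 [ 0.892 -0.452  0.001 -0.243]
 [ 0.002  0.001 -1.     0.282]
 [ 0.     0.     0.     1.   ]] [ 0.82  0.13 -0.47  1.6   0.06  1.43 -0.12]
12 rows pos [0.1326, 0.0292, 0.1157] rot [0.0048, 0.0133, -0.0179]
  mid [ 0.52  -0.174  0.216]
  mid [ 0.556 -0.09   0.161]
  mid [0.578 0.005 0.118]
```

Tracking is good.

Request:
play_rows(claw=[0, 0, 0, 0, 0, 0], delta_pos=[[0.133, 0.029, 0.116], [0.133, 0.029, 0.116], [0.133, 0.029, 0.116], [0.133, 0.029, 0.116], [0.133, 0.029, 0.116], [0.133, 0.029, 0.116]], delta_rot=[[0.005, 0.013, -0.018], [0.005, 0.013, -0.018], [0.005, 0.013, -0.018], [0.005, 0.013, -0.018], [0.005, 0.013, -0.018], [0.005, 0.013, -0.018]])

```text
time: 2.2
ee_pos: [0.5548, -0.0958, 0.1578]
eef_rot: [0.747, 0.652, 0.08, -0.104]
ft_force: [0.1, -0.8, -0.7]
width: 0.0872
grip_force: 0.0
```

Request:
play_rows(claw=[0, 0, 0, 0, 0, 0, 0], delta_pos=[[0.133, 0.029, 0.116], [0.133, 0.029, 0.116], [0.133, 0.029, 0.116], [0.133, 0.029, 0.116], [0.133, 0.029, 0.116], [0.133, 0.029, 0.116], [0, 0, 0]], delta_rot=[[0.005, 0.013, -0.018], [0.005, 0.013, -0.018], [0.005, 0.013, -0.018], [0.005, 0.013, -0.018], [0.005, 0.013, -0.018], [0.005, 0.013, -0.018], [0, 0, 0]])

```text
time: 2.9
ee_pos: [0.5806, 0.1059, 0.0832]
eef_rot: [0.604, 0.755, 0.155, -0.205]
ft_force: [-0.9, 0.3, 0.1]
width: 0.0872
grip_force: 0.0
```

```bash
cat >> h.py <<'E'
h0=az(-77.2); y0=az(12.8); G0=np.array([.5615,.204,.018])+.058*h0; zt0=-np.cos(np.pi/6)*Z-.5*h0
E
python3 - <<'E'
from h import *
st=state();A=pose(st); print(A.round(3),st['joint_positions'].round(2))
step(A,mk(zt0,y0,G0-.05*zt0)); step(mk(zt0,y0,G0-.05*zt0),mk(zt0,y0,G0-.001*zt0))
E
```

```text
[[-0.187  0.975 -0.121  0.581]
 [ 0.848  0.223  0.482  0.106]
 [ 0.497 -0.012 -0.868  0.083]
 [ 0.     0.     0.     1.   ]] [ 0.57  0.61 -0.73  1.62 -0.13  1.14  0.21]
2 rows pos [0.0096, 0.0088, 0.1152] rot [-0.0018, 0.0006, -0.0008]
  mid [0.58  0.112 0.074]
  mid [0.579 0.119 0.064]
  mid [0.578 0.126 0.055]
2 rows pos [-0.0, 0.0, 0.1225] rot [-0.0, -0.0, 0.0]
  mid [0.576 0.138 0.034]
  mid [0.575 0.144 0.024]
  mid [0.574 0.15  0.013]
```

Request:
play_rows(claw=[0, 0, 0, 0, 0, 0, 0], delta_pos=[[0.01, 0.009, 0.115], [0.01, 0.009, 0.115], [0, 0, 0.05], [0, 0, 0.05], [0, 0, 0.05], [0, 0, 0.045], [0, 0, 0]], delta_rot=[[-0.002, 0.0006, -0.001], [-0.002, 0.0006, -0.001], [0, 0, 0], [0, 0, 0], [0, 0, 0], [0, 0, 0], [0, 0, 0]])

```text
time: 3.6
ee_pos: [0.5755, 0.1473, 0.0122]
eef_rot: [0.605, 0.754, 0.162, -0.199]
ft_force: [-0.1, 0.6, 0.5]
width: 0.0872
grip_force: 0.0
```

Request:
play_rows(claw=[1, 1, 1, 1, 1, 1], delta_pos=[[0, 0, 0], [0, 0, 0], [0, 0, 0], [0, 0, 0], [0, 0, 0], [0, 0, 0]], delta_rot=[[0, 0, 0], [0, 0, 0], [0, 0, 0], [0, 0, 0], [0, 0, 0], [0, 0, 0]], squeeze=45)

```text
time: 4.2
ee_pos: [0.5762, 0.1469, 0.013]
eef_rot: [0.605, 0.754, 0.162, -0.199]
ft_force: [-0.2, 0.1, 0.2]
width: 0.0471
grip_force: 0.0
```

Run:
```python
from h import *
c=grab('top','t1'); s=grab('side','s1')
a=cv2.resize(c['pixels'][140:225,225:310,::-1],(400,400),interpolation=cv2.INTER_CUBIC)
b=cv2.resize(s['pixels'][190:275,240:325,::-1],(400,400),interpolation=cv2.INTER_CUBIC)
cv2.imwrite('pics/crop1.png',np.hstack([a,b])); print(pose(state()).round(3))
```

```text
[[-0.19   0.976 -0.103  0.576]
 [ 0.848  0.216  0.485  0.147]
 [ 0.495  0.004 -0.869  0.013]
 [ 0.     0.     0.     1.   ]]
```

View pics/crop1.png

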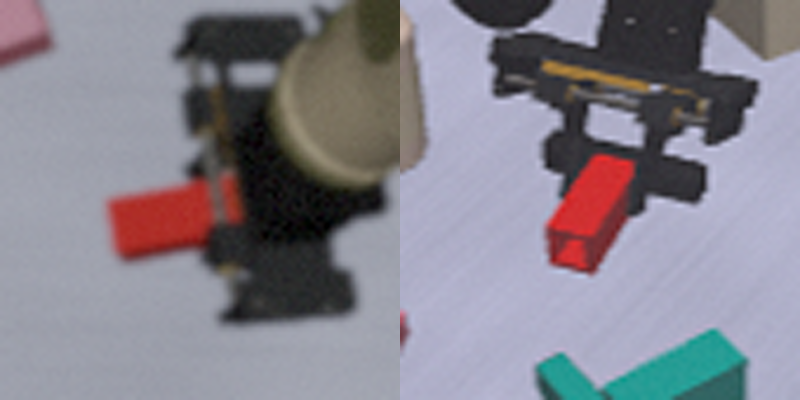

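The two views show the open fingers straddling the red stem just short of the bar, with the mouth free at the lower left. They are still closing, so I finish the grip and lift.

Request:
play_rows(claw=[1, 1, 1, 1, 1, 1], delta_pos=[[0, 0, 0], [0, 0, 0], [0, 0, 0], [0, 0, 0], [0, 0, 0], [0, 0, 0]], delta_rot=[[0, 0, 0], [0, 0, 0], [0, 0, 0], [0, 0, 0], [0, 0, 0], [0, 0, 0]])

```text
time: 4.9
ee_pos: [0.5762, 0.147, 0.013]
eef_rot: [0.605, 0.754, 0.162, -0.199]
ft_force: [-1.0, -1.1, 0.4]
width: 0.0357
grip_force: 45.0
```

Run:
```python
from h import *
st=state();A=pose(st); print(A.round(3),st['width'],st['grip_force'])
U=A.copy();U[2,3]+=.16;U[0,3]-=.03
step(A,U,v=.03)
# yaw to radial: h az 16
Y=U.copy(); Y[:3,:3]=R.from_rotvec([0,0,np.radians(92)]).as_matrix()@U[:3,:3]; Y[:3,3]=[.53,.12,.17]
print('yaw');step(U,Y)
# stand
c,s=np.cos(np.pi/6),.5
h=az(14.8); B=mk(c*h-s*Z,az(104.8),[.55,.12,.14]); print('pitch');step(Y,B); print(B.round(3))
```

```text
[[-0.19   0.976 -0.103  0.576]
 [ 0.848  0.216  0.485  0.147]
 [ 0.495  0.004 -0.869  0.013]
 [ 0.     0.     0.     1.   ]] 0.03571164169854144 44.99115297105163
6 rows pos [0.0708, -0.0239, -0.1132] rot [-0.0, -0.0, 0.0]
  mid [0.569 0.147 0.053]
  mid [0.561 0.147 0.093]
  mid [0.554 0.147 0.133]
yaw
14 rows pos [-0.0012, -0.0125, 0.0005] rot [0.0181, 0.0002, -0.0317]
  mid [0.538 0.143 0.172]
  mid [0.532 0.137 0.172]
  mid [0.529 0.129 0.171]
pitch
14 rows pos [-0.0106, -0.0019, 0.0182] rot [0.0001, -0.0356, -0.0002]
  mid [0.532 0.119 0.156]
  mid [0.54  0.12  0.143]
  mid [0.552 0.122 0.134]
[[-0.483 -0.255  0.837  0.566]
 [-0.128  0.967  0.221  0.124]
 [-0.866  0.    -0.5    0.131]
 [ 0.     0.     0.     1.   ]]
```

Request:
play_rows(claw=[1, 1, 1, 1, 1, 1, 1], delta_pos=[[0.07, -0.024, -0.113], [0.07, -0.024, -0.113], [0.07, -0.024, -0.113], [0.07, -0.024, -0.113], [0.07, -0.024, -0.113], [0.07, -0.024, -0.113], [0, 0, 0]], delta_rot=[[0, 0, 0], [0, 0, 0], [0, 0, 0], [0, 0, 0], [0, 0, 0], [0, 0, 0], [0, 0, 0]])

```text
time: 5.6
ee_pos: [0.5471, 0.1467, 0.1752]
eef_rot: [0.604, 0.755, 0.163, -0.197]
ft_force: [0.5, 0.3, -2.6]
width: 0.0355
grip_force: 45.0
```

Run:
```python
from h import *
st=state();A=pose(st); print(A.round(3),st['joint_positions'].round(2))
# true handle axes in tool frame: tool y=hand y; x_h
c,s=np.cos(np.pi/6),.5
B=mk(c*az(14.8)-s*Z,az(104.8),[.55,.12,.14]); step(A,B,n=18)
L=np.real(logm(np.linalg.inv(A)@B))
for f in np.arange(0,1.01,.2): print((A@expm(L*f))[:3,2].round(2))
```

```text
[[-0.192  0.976 -0.1    0.547]
 [ 0.848  0.216  0.484  0.147]
 [ 0.494  0.008 -0.869  0.175]
 [ 0.     0.     0.     1.   ]] [ 0.61  0.43 -0.81  1.66 -0.23  1.21  0.15]
18 rows pos [-0.0066, -0.0084, 0.014] rot [-0.008, -0.0208, -0.0299]
  mid [0.542 0.144 0.161]
  mid [0.544 0.138 0.146]
  mid [0.552 0.13  0.136]
[-0.1   0.48 -0.87]
[ 0.07  0.31 -0.95]
[ 0.28  0.19 -0.94]
[ 0.51  0.12 -0.85]
[ 0.71  0.14 -0.7 ]
[ 0.84  0.22 -0.5 ]
```

Request:
play_rows(claw=[1, 1, 1, 1, 1, 1, 1, 1], delta_pos=[[-0.0066, -0.0084, 0.014], [-0.0066, -0.0084, 0.014], [-0.0066, -0.0084, 0.014], [-0.0066, -0.0084, 0.014], [-0.0066, -0.0084, 0.014], [-0.0066, -0.0084, 0.014], [-0.0066, -0.0084, 0.014], [-0.0066, -0.0084, 0.014]], delta_rot=[[-0.008, -0.021, -0.03], [-0.008, -0.021, -0.03], [-0.008, -0.021, -0.03], [-0.008, -0.021, -0.03], [-0.008, -0.021, -0.03], [-0.008, -0.021, -0.03], [-0.008, -0.021, -0.03], [-0.008, -0.021, -0.03]])

```text
time: 6.4
ee_pos: [0.5408, 0.139, 0.1453]
eef_rot: [0.323, 0.927, 0.135, 0.133]
ft_force: [0.8, -0.2, -2.8]
width: 0.0353
grip_force: 45.0
```

Run:
```python
from h import *
st=state();A=pose(st); print(A.round(3),st['joint_positions'].round(2),st['width'])
c,s=np.cos(np.pi/6),.5
B=mk(c*az(14.8)-s*Z,az(104.8),[.55,.12,.14]); step(A,B,n=10)
```

```text
[[-0.755  0.564  0.334  0.541]
 [ 0.636  0.754  0.165  0.139]
 [-0.159  0.337 -0.928  0.145]
 [ 0.     0.     0.     1.   ]] [ 0.64  0.06 -0.94  2.03 -0.03  0.7   0.63] 0.03531350592731955
10 rows pos [-0.0084, -0.0073, 0.013] rot [-0.008, -0.0209, -0.0296]
  mid [0.545 0.135 0.139]
  mid [0.55  0.13  0.134]
  mid [0.558 0.127 0.132]
```

Run:
```python
from h import *
A=pose(state())
c,s=np.cos(np.pi/6),.5
B=mk(c*az(11)-s*Z,az(101),[.60,.11,.14]); step(A,B,n=11)
```

```text
11 rows pos [-0.0279, -0.0065, 0.0258] rot [-0.0061, -0.0195, -0.0254]
  mid [0.556 0.129 0.135]
  mid [0.575 0.121 0.129]
  mid [0.595 0.115 0.127]
```

Request:
play_rows(claw=[1, 1, 1, 1, 1, 1, 1, 1], delta_pos=[[-0.028, -0.0065, 0.026], [-0.028, -0.0065, 0.026], [-0.028, -0.0065, 0.026], [-0.028, -0.0065, 0.026], [-0.028, -0.0065, 0.026], [-0.028, -0.0065, 0.026], [-0.028, -0.0065, 0.026], [-0.028, -0.0065, 0.026]], delta_rot=[[-0.006, -0.0195, -0.0255], [-0.006, -0.0195, -0.0255], [-0.006, -0.0195, -0.0255], [-0.006, -0.0195, -0.0255], [-0.006, -0.0195, -0.0255], [-0.006, -0.0195, -0.0255], [-0.006, -0.0195, -0.0255], [-0.006, -0.0195, -0.0255]])

```text
time: 7.2
ee_pos: [0.5848, 0.1112, 0.1277]
eef_rot: [0.091, 0.923, 0.078, 0.365]
ft_force: [0.7, -1.1, -2.0]
width: 0.0356
grip_force: 45.0
```

Run:
```python
from h import *
st=state();A=pose(st); print(A.round(3),st['joint_positions'].round(2),st['width'])
c,s=np.cos(np.pi/6),.5
B=mk(c*az(11)-s*Z,az(101),[.60,.11,.14]); step(A,B)
```

```text
[[-0.717  0.111  0.688  0.585]
 [ 0.226  0.971  0.078  0.111]
 [-0.659  0.211 -0.722  0.128]
 [ 0.     0.     0.     1.   ]] [ 0.62  0.01 -0.97  2.29  1.06  0.19  0.04] 0.03558811026072528
4 rows pos [-0.0281, 0.0025, 0.0275] rot [-0.0084, -0.0215, -0.0284]
  mid [0.593 0.111 0.128]
  mid [0.601 0.111 0.128]
  mid [0.608 0.112 0.129]
```

Request:
play_rows(claw=[1, 1, 1, 1, 1, 1], delta_pos=[[-0.028, 0.0025, 0.0275], [-0.028, 0.0025, 0.0275], [-0.028, 0.0025, 0.0275], [-0.028, 0.0025, 0.0275], [0, 0, 0], [0, 0, 0]], delta_rot=[[-0.008, -0.0215, -0.028], [-0.008, -0.0215, -0.028], [-0.008, -0.0215, -0.028], [-0.008, -0.0215, -0.028], [0, 0, 0], [0, 0, 0]])

```text
time: 7.8
ee_pos: [0.5978, 0.0981, 0.1259]
eef_rot: [0.034, 0.907, 0.051, 0.416]
ft_force: [-0.2, 0.8, -2.3]
width: 0.0353
grip_force: 45.0
```

Run:
```python
from h import *
st=state();A=pose(st); print(A.round(3),st['joint_positions'].round(2),st['width'])
c,s=np.cos(np.pi/6),.5
B=mk(c*az(11)-s*Z,az(101),[.60,.11,.14]); step(A,B)
```

```text
[[-0.652  0.019  0.758  0.598]
 [ 0.104  0.992  0.064  0.098]
 [-0.751  0.121 -0.649  0.126]
 [ 0.     0.     0.     1.   ]] [ 0.61  0.05 -0.95  2.34  1.92  0.24 -0.66] 0.03532898497923525
3 rows pos [-0.0238, 0.0239, 0.0215] rot [-0.0108, -0.0186, -0.0235]
  mid [0.603 0.101 0.127]
  mid [0.607 0.105 0.128]
  mid [0.612 0.109 0.129]
```

Run:
```python
from h import *
A=pose(state())
c,s=np.cos(np.pi/6),.5
B=mk(c*az(6)-s*Z,az(96),[.64,.08,.15]); step(A,B,n=6)
```

```text
6 rows pos [-0.0393, -0.0145, 0.0309] rot [-0.0016, -0.0096, -0.0091]
  mid [0.612 0.093 0.128]
  mid [0.627 0.089 0.132]
  mid [0.642 0.085 0.136]
```

Request:
play_rows(claw=[1, 1, 1, 1, 1, 1, 1, 1], delta_pos=[[-0.039, -0.0145, 0.031], [-0.039, -0.0145, 0.031], [-0.039, -0.0145, 0.031], [-0.039, -0.0145, 0.031], [-0.039, -0.0145, 0.031], [-0.039, -0.0145, 0.031], [0, 0, 0], [0, 0, 0]], delta_rot=[[-0.0015, -0.0095, -0.009], [-0.0015, -0.0095, -0.009], [-0.0015, -0.0095, -0.009], [-0.0015, -0.0095, -0.009], [-0.0015, -0.0095, -0.009], [-0.0015, -0.0095, -0.009], [0, 0, 0], [0, 0, 0]])

```text
time: 8.6
ee_pos: [0.6564, 0.0813, 0.141]
eef_rot: [-0.044, 0.865, 0.025, 0.499]
ft_force: [0.1, 0.2, -3.0]
width: 0.036
grip_force: 45.0
```

Run:
```python
from h import *
st=state();A=pose(st); print(A.round(3),st['joint_positions'].round(2),st['width'])
c,s=np.cos(np.pi/6),.5
B=mk(c*az(6)-s*Z,az(96),[.64,.08,.15]); step(A,B)
```

```text
[[-0.499 -0.101  0.861  0.656]
 [-0.051  0.995  0.087  0.081]
 [-0.865 -0.001 -0.502  0.141]
 [ 0.     0.     0.     1.   ]] [ 0.69  0.24 -0.99  2.32  2.54  0.46 -0.93] 0.03597755604697979
1 rows pos [0.0022, 0.0022, -0.0003] rot [-0.0012, -0.0006, -0.0003]
  mid [0.656 0.081 0.141]
  mid [0.656 0.081 0.141]
  mid [0.656 0.082 0.141]
```

Request:
play_rows(claw=[1, 1, 1, 1, 1, 1], delta_pos=[[0.074, -0.0025, 0.0715], [0.074, -0.0025, 0.0715], [0.074, -0.0025, 0.0715], [0.074, -0.0025, 0.0715], [0, 0, 0], [0, 0, 0]], delta_rot=[[0, 0, 0], [0, 0, 0], [0, 0, 0], [0, 0, 0], [0, 0, 0], [0, 0, 0]])

```text
time: 9.2
ee_pos: [0.6766, 0.0817, 0.0617]
eef_rot: [-0.045, 0.865, 0.025, 0.499]
ft_force: [0.1, -0.1, -2.9]
width: 0.0361
grip_force: 45.0
```

Run:
```python
from h import *
st=state();A=pose(st); print(A.round(3),st['joint_positions'].round(2),st['width'])
s=grab('side','s2')
b=cv2.resize(s['pixels'][170:270,220:320,::-1],(500,500),interpolation=cv2.INTER_CUBIC)
cv2.imwrite('pics/crop2.png',b)
```

```text
[[-0.498 -0.102  0.861  0.677]
 [-0.053  0.995  0.088  0.082]
 [-0.865 -0.002 -0.501  0.062]
 [ 0.     0.     0.     1.   ]] [ 0.6   0.54 -0.89  2.28  2.66  0.68 -0.87] 0.03613166099909168
```

View pics/crop2.png

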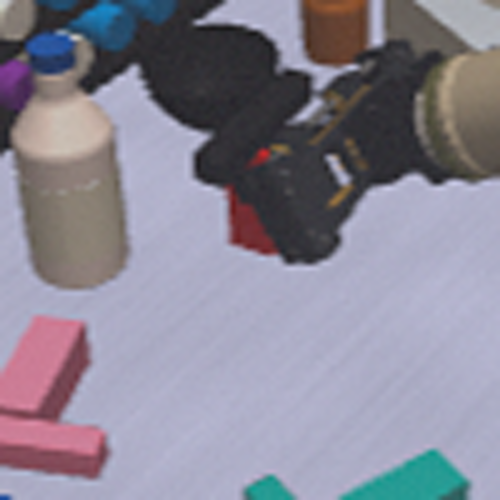

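The crop shows the handle upright in the gripper, red stem bottom at crop (245,245), just above the bench. I lower it gently until contact.

Request:
play_rows(claw=[1, 1, 1, 1], delta_pos=[[0.0043, 0, 0.0025], [0.0043, 0, 0.0025], [0, 0, 0], [0, 0, 0]], delta_rot=[[0, 0, 0], [0, 0, 0], [0, 0, 0], [0, 0, 0]], squeeze=20)

```text
time: 9.65
ee_pos: [0.6771, 0.0813, 0.0602]
eef_rot: [-0.045, 0.865, 0.024, 0.5]
ft_force: [-0.3, 0.2, -2.7]
width: 0.036
grip_force: 20.0
```

Request:
play_rows(claw=[1, 1, 1, 1], delta_pos=[[0.0043, 0, 0.0025], [0.0043, 0, 0.0025], [0, 0, 0], [0, 0, 0]], delta_rot=[[0, 0, 0], [0, 0, 0], [0, 0, 0], [0, 0, 0]])

```text
time: 10.05
ee_pos: [0.6775, 0.0815, 0.0587]
eef_rot: [-0.045, 0.864, 0.025, 0.5]
ft_force: [-2.1, -0.8, 4.5]
width: 0.0361
grip_force: 20.0
```

Request:
play_rows(claw=[0, 0, 0, 0, 0, 0, 0, 0], delta_pos=[[0, 0, 0], [0, 0, 0], [0, 0, 0], [0, 0, 0], [0, 0, 0], [0, 0, 0], [0, 0, 0], [0, 0, 0]], delta_rot=[[0, 0, 0], [0, 0, 0], [0, 0, 0], [0, 0, 0], [0, 0, 0], [0, 0, 0], [0, 0, 0], [0, 0, 0]], squeeze=5)

```text
time: 10.85
ee_pos: [0.677, 0.0815, 0.0579]
eef_rot: [-0.045, 0.865, 0.025, 0.5]
ft_force: [-0.1, 0.4, 0.3]
width: 0.0853
grip_force: 0.0
```

Run:
```python
from h import *
st=state();A=pose(st); print(st['width'],st['ft_force'])
s=grab('side','s3');c=grab('top','t3')
b=cv2.resize(s['pixels'][170:270,220:320,::-1],(400,400),interpolation=cv2.INTER_CUBIC)
a=cv2.resize(c['pixels'][120:220,250:350,::-1],(400,400),interpolation=cv2.INTER_CUBIC)
cv2.imwrite('pics/crop3.png',np.hstack([a,b]))
```

```text
0.08530041120488423 [-0.07335209  0.44491185  0.28316757]
```

View pics/crop3.png

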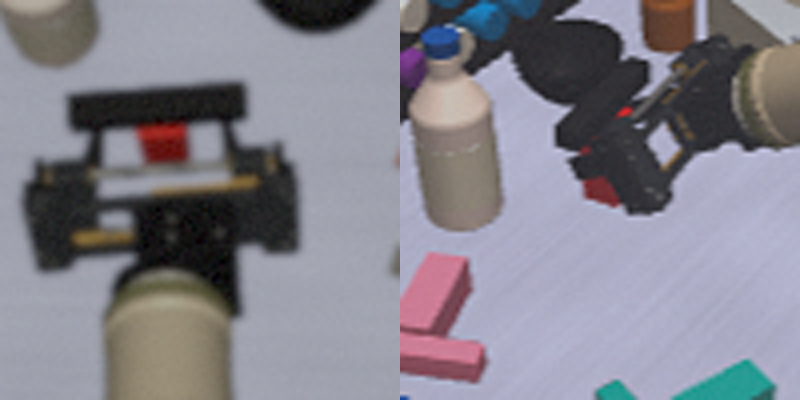

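Both views show the handle standing upright and free, with the fingers open on either side of the stem. I back out horizontally.

Request:
play_rows(claw=[0, 0, 0, 0, 0, 0], delta_pos=[[0.02, 0, -0.035], [0.035, 0, -0.06], [0.035, 0, -0.06], [0.035, 0, -0.06], [0.035, 0, -0.06], [0, 0, 0]], delta_rot=[[0, 0, 0], [0, 0, 0], [0, 0, 0], [0, 0, 0], [0, 0, 0], [0, 0, 0]])

```text
time: 11.55
ee_pos: [0.6171, 0.0755, 0.0508]
eef_rot: [-0.045, 0.867, 0.025, 0.495]
ft_force: [-0.1, -0.1, -0.6]
width: 0.0868
grip_force: 0.0
```

Run:
```python
from h import *
st=state();A=pose(st); print(A.round(3),st['joint_positions'].round(2))
c=load('top0') ; c=grab('top','t4')
# bar top face mask
rgb=c['pixels'].astype(int)
k=(rgb.max(2)<75).astype(np.uint8)
o=proj(c,[.66,.08,.114]); print('expect',o)
cs,_=cv2.findContours(k,0,2)
for q in cs:
    rr=cv2.minAreaRect(q)
    if cv2.contourArea(q)>60 and np.hypot(rr[0][0]-o[0],rr[0][1]-o[1])<60:
        print(rr,cv2.boundingRect(q)); print([np.round(onz(c,*p,.108)[:2],4).tolist() for p in cv2.boxPoints(rr)],onz(c,*rr[0],.108))
U=A.copy();U[2,3]+=.16;U[0,3]-=.03; step(A,U)
B=mk(-Z,az(5),[.60,.07,.26]); step(U,B)
```

```text
[[-0.505 -0.103  0.857  0.617]
 [-0.053  0.995  0.088  0.075]
 [-0.861 -0.001 -0.508  0.051]
 [ 0.     0.     0.     1.   ]] [ 0.82  0.62 -1.11  2.41  2.64  0.79 -0.76]
expect [289.33873534 149.72424388]
((291.5, 195.5), (67.36302185058594, 47.97797393798828), 1.7357046604156494) (258, 171, 68, 50)
[[0.4635, 0.1608], [0.5989, 0.1643], [0.5978, -0.0245], [0.4622, -0.0233]] [0.52973255 0.06934269 0.108     ]
((288.7055358886719, 146.378173828125), (8.54964542388916, 43.10446548461914), 85.91438293457031) (267, 141, 44, 12)
[[0.6784, 0.145], [0.6908, 0.023], [0.6654, 0.0206], [0.6531, 0.142]] [0.67186846 0.082723   0.108     ]
((329.0, 110.5), (33.0, 34.0), 90.0) (312, 94, 35, 34)
[[0.8341, 0.021], [0.837, -0.0786], [0.7346, -0.0797], [0.7319, 0.0182]] [ 0.78394116 -0.02975765  0.108     ]
5 rows pos [-0.1226, 0.0029, -0.107] rot [0.0, 0.0, -0.0]
  mid [0.61  0.075 0.091]
  mid [0.602 0.075 0.131]
  mid [0.595 0.075 0.171]
16 rows pos [-0.0093, 0.004, -0.0055] rot [0.0162, 0.016, 0.0284]
  mid [0.588 0.078 0.22 ]
  mid [0.591 0.078 0.228]
  mid [0.595 0.076 0.236]
```

Request:
play_rows(claw=[0, 0, 0, 0, 0, 0], delta_pos=[[-0.138, 0, -0.081], [-0.138, 0, -0.081], [-0.138, 0, -0.081], [-0.138, 0, -0.081], [-0.138, 0, -0.081], [0, 0, 0]], delta_rot=[[0, 0, 0], [0, 0, 0], [0, 0, 0], [0, 0, 0], [0, 0, 0], [0, 0, 0]])

```text
time: 12.2
ee_pos: [0.6244, 0.0849, 0.1839]
eef_rot: [-0.052, 0.858, 0.036, 0.51]
ft_force: [0.1, 0.1, -0.1]
width: 0.0873
grip_force: 0.0
```

Run:
```python
from h import *
st=state();A=pose(st); print(A.round(3),st['joint_positions'].round(2))
B=mk(-Z,az(6),[.60,.07,.25]); step(A,B)
c=load('t4')
f=np.array([288.71,146.38]);a=np.radians(85.914-90);n=np.array([-np.sin(a),np.cos(a)])
far=f-n*(4.27+.5);near=f+n*(4.27+.5)
print(onz(c,*far,.114),onz(c,*near,.09),onz(c,*near,.114))
```

```text
[[-0.475 -0.125  0.871  0.624]
 [-0.052  0.992  0.114  0.085]
 [-0.878  0.009 -0.478  0.184]
 [ 0.     0.     0.     1.   ]] [ 1.1   0.02 -1.33  2.37  2.82  0.33 -1.3 ]
16 rows pos [-0.0056, -0.0041, -0.0161] rot [0.0169, 0.0163, 0.0282]
  mid [0.616 0.081 0.194]
  mid [0.609 0.077 0.206]
  mid [0.604 0.074 0.218]
[0.68390099 0.08368427 0.114     ] [0.66364219 0.0828021  0.09      ] [0.65581722 0.08064906 0.114     ]
```

Request:
play_rows(claw=[0, 0, 0, 0, 0, 0, 0, 0], delta_pos=[[-0.0056, -0.004, -0.016], [-0.0056, -0.004, -0.016], [-0.0056, -0.004, -0.016], [-0.0056, -0.004, -0.016], [-0.0056, -0.004, -0.016], [-0.0056, -0.004, -0.016], [-0.0056, -0.004, -0.016], [-0.0056, -0.004, -0.016]], delta_rot=[[0.017, 0.0165, 0.028], [0.017, 0.0165, 0.028], [0.017, 0.0165, 0.028], [0.017, 0.0165, 0.028], [0.017, 0.0165, 0.028], [0.017, 0.0165, 0.028], [0.017, 0.0165, 0.028], [0.017, 0.0165, 0.028]])

```text
time: 13.0
ee_pos: [0.6231, 0.061, 0.2017]
eef_rot: [0.17, 0.893, 0.01, 0.417]
ft_force: [1.1, -1.9, 1.5]
width: 0.0869
grip_force: 0.0
```

Run:
```python
from h import *
st=state();A=pose(st); print(A.round(3),st['joint_positions'].round(2))
B=mk(-Z,az(6),[.60,.07,.25]); step(A,B)
```

```text
[[-0.594  0.294  0.748  0.623]
 [ 0.312  0.942 -0.123  0.061]
 [-0.741  0.16  -0.652  0.202]
 [ 0.     0.     0.     1.   ]] [ 0.99 -0.08 -1.32  2.19  1.04  0.36 -0.04]
12 rows pos [0.0034, -0.0018, -0.0163] rot [0.0165, 0.0174, 0.027]
  mid [0.615 0.062 0.207]
  mid [0.608 0.065 0.214]
  mid [0.603 0.067 0.222]
```

Request:
play_rows(claw=[0, 0, 0, 0, 0, 0, 0, 0], delta_pos=[[0.0034, -0.002, -0.016], [0.0034, -0.002, -0.016], [0.0034, -0.002, -0.016], [0.0034, -0.002, -0.016], [0.0034, -0.002, -0.016], [0.0034, -0.002, -0.016], [0.0034, -0.002, -0.016], [0.0034, -0.002, -0.016]], delta_rot=[[0.0165, 0.0175, 0.027], [0.0165, 0.0175, 0.027], [0.0165, 0.0175, 0.027], [0.0165, 0.0175, 0.027], [0.0165, 0.0175, 0.027], [0.0165, 0.0175, 0.027], [0.0165, 0.0175, 0.027], [0.0165, 0.0175, 0.027]])

```text
time: 13.8
ee_pos: [0.6038, 0.0705, 0.2184]
eef_rot: [0.524, 0.839, 0.005, 0.145]
ft_force: [-0.8, -0.6, 0.9]
width: 0.0872
grip_force: 0.0
```

Run:
```python
from h import *
st=state();A=pose(st); print(A.round(3),st['joint_positions'].round(2))
B=mk(-Z,az(5.9),[.672,.082,.20]); step(A,B)
B=mk(-Z,az(5.9),[.64,.076,.23]); step(A,B)
```

```text
[[-0.409  0.878  0.248  0.604]
 [ 0.881  0.451 -0.143  0.07 ]
 [-0.238  0.16  -0.958  0.218]
 [ 0.     0.     0.     1.   ]] [ 0.71  0.36 -1.22  1.69  0.63  1.21 -0.2 ]
4 rows pos [-0.0062, 0.08, 0.057] rot [0.0162, 0.0167, 0.0278]
  mid [0.621 0.075 0.21 ]
  mid [0.638 0.078 0.202]
  mid [0.655 0.081 0.192]
4 rows pos [-0.0062, 0.0441, 0.0148] rot [0.0162, 0.0167, 0.0278]
  mid [0.613 0.073 0.217]
  mid [0.622 0.075 0.216]
  mid [0.631 0.076 0.214]
```

Request:
play_rows(claw=[0, 0, 0, 0, 0, 0], delta_pos=[[-0.006, 0.08, 0.057], [-0.006, 0.08, 0.057], [-0.006, 0.08, 0.057], [-0.006, 0.08, 0.057], [0, 0, 0], [0, 0, 0]], delta_rot=[[0.016, 0.0165, 0.028], [0.016, 0.0165, 0.028], [0.016, 0.0165, 0.028], [0.016, 0.0165, 0.028], [0, 0, 0], [0, 0, 0]])

```text
time: 14.4
ee_pos: [0.673, 0.0813, 0.1815]
eef_rot: [0.67, 0.743, 0.001, 0.004]
ft_force: [0.5, 0.2, 0.2]
width: 0.0873
grip_force: 0.0
```

Run:
```python
from h import *
st=state();A=pose(st); print(A.round(3),st['joint_positions'].round(2))
B=mk(-Z,az(5.9),[.672,.082,.16]); step(A,B,n=2)
C=mk(-Z,az(5.9),[.672,.082,.111]); step(B,C,n=4)
```

```text
[[-0.103  0.995  0.007  0.673]
 [ 0.995  0.103 -0.003  0.081]
 [-0.004  0.007 -1.     0.182]
 [ 0.     0.     0.     1.   ]] [ 0.47  0.68 -1.04  1.33  0.59  1.44 -0.43]
2 rows pos [0.0022, -0.0027, 0.1005] rot [0.0011, 0.0006, 0.0]
  mid [0.673 0.081 0.171]
  mid [0.673 0.082 0.161]
  mid [0.672 0.082 0.151]
4 rows pos [0.0, -0.0, 0.0613] rot [0.0, 0.0, 0.0]
  mid [0.672 0.082 0.129]
  mid [0.672 0.082 0.117]
  mid [0.672 0.082 0.105]
```

Request:
play_rows(claw=[0, 0, 0, 0, 0, 0, 0, 0], delta_pos=[[0.002, -0.003, 0.1], [0.002, -0.003, 0.1], [0, 0, 0.061], [0, 0, 0.061], [0, 0, 0.061], [0, 0, 0.061], [0, 0, 0], [0, 0, 0]], delta_rot=[[0.001, 0, 0], [0.001, 0, 0], [0, 0, 0], [0, 0, 0], [0, 0, 0], [0, 0, 0], [0, 0, 0], [0, 0, 0]])

```text
time: 15.2
ee_pos: [0.6738, 0.0792, 0.095]
eef_rot: [0.672, 0.741, -0.0, 0.005]
ft_force: [-0.3, 0.1, -0.4]
width: 0.0867
grip_force: 0.0
```

Request:
play_rows(claw=[0.6, 0.6, 0.6, 0.6, 0.6, 0.6, 0.6, 0.6], delta_pos=[[0, 0, 0], [0, 0, 0], [0, 0, 0], [0, 0, 0], [0, 0, 0], [0, 0, 0], [0, 0, 0], [0, 0, 0]], delta_rot=[[0, 0, 0], [0, 0, 0], [0, 0, 0], [0, 0, 0], [0, 0, 0], [0, 0, 0], [0, 0, 0], [0, 0, 0]], squeeze=10)

```text
time: 16.0
ee_pos: [0.6737, 0.0791, 0.095]
eef_rot: [0.672, 0.741, -0.0, 0.005]
ft_force: [-0.6, -0.6, 0.3]
width: 0.0365
grip_force: 0.0
```

Run:
```python
from h import *
st=state();A=pose(st); print(A.round(3),st['joint_positions'].round(2))
s=grab('side','s5');c=grab('top','t5')
b=cv2.resize(s['pixels'][170:250,220:300,::-1],(400,400),interpolation=cv2.INTER_CUBIC)
a=cv2.resize(c['pixels'][110:190,250:330,::-1],(400,400),interpolation=cv2.INTER_CUBIC)
cv2.imwrite('pics/crop5.png',np.hstack([a,b]))
```

```text
[[-0.097  0.995  0.006  0.674]
 [ 0.995  0.097 -0.007  0.079]
 [-0.007  0.006 -1.     0.095]
 [ 0.     0.     0.     1.   ]] [ 0.46  0.76 -1.    1.42  0.65  1.31 -0.48]
```

View pics/crop5.png

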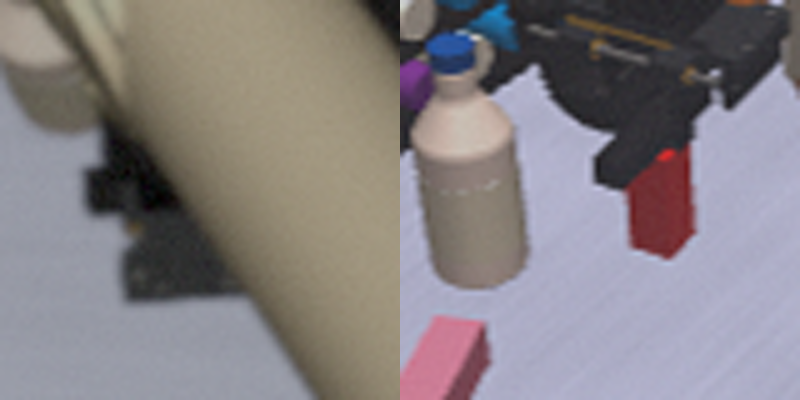

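The side crop shows the handle still upright, stem base at crop (665,255), with the fingers around the bar. I close on the bar.

Request:
play_rows(claw=[1, 1, 1, 1, 1, 1, 1], delta_pos=[[0, 0, 0.005], [0, 0, 0.005], [0, 0, 0], [0, 0, 0], [0, 0, 0], [0, 0, 0], [0, 0, 0]], delta_rot=[[0, 0, 0], [0, 0, 0], [0, 0, 0], [0, 0, 0], [0, 0, 0], [0, 0, 0], [0, 0, 0]], squeeze=10)

```text
time: 16.8
ee_pos: [0.6736, 0.0791, 0.0929]
eef_rot: [0.672, 0.741, -0.0, 0.005]
ft_force: [-2.3, -0.3, 2.0]
width: 0.0259
grip_force: 10.0
```

Request:
play_rows(claw=[1, 1, 1], delta_pos=[[0, 0, 0], [0, 0, 0], [0, 0, 0]], delta_rot=[[0, 0, 0], [0, 0, 0], [0, 0, 0]], squeeze=58)

```text
time: 17.1
ee_pos: [0.6737, 0.0791, 0.0929]
eef_rot: [0.672, 0.741, -0.0, 0.005]
ft_force: [-1.9, 0.2, 1.5]
width: 0.0256
grip_force: 57.9
```

Run:
```python
from h import *
st=state();A=pose(st); print(A.round(3),st['width'],st['grip_force'],st['ft_force'])
s=grab('side','s6');rgb=s['pixels'].astype(int)
m=((rgb[...,0]>90)&(rgb[...,1]<70)&(rgb[...,2]<70)).astype(np.uint8);m[:160]=0;m[270:]=0;m[:,:220]=0;m[:,:][:,300:]=0
cs,_=cv2.findContours(m,0,2);q=max(cs,key=cv2.contourArea);print(cv2.boundingRect(q),cv2.approxPolyDP(q,2,True)[:,0].tolist())
a=np.radians(5.6)
for z in (0,.08):
  print(z,[proj(s,np.array([.674,.082,z])+i*.018*az(5.6)+j*.018*az(95.6)).round(1).tolist() for i in(-1,1) for j in(-1,1)])
U=A.copy();U[2,3]+=.19; step(A,U)
V=mk(-Z,az(-8),[.618,-.197,.30]); step(U,V)
```

```text
[[-0.097  0.995  0.006  0.674]
 [ 0.995  0.097 -0.007  0.079]
 [-0.007  0.006 -1.     0.093]
 [ 0.     0.     0.     1.   ]] 0.025594250751892866 57.9166609418462 [-1.90737004  0.21672333  1.46402985]
(265, 199, 13, 22) [[276, 199], [271, 200], [265, 207], [267, 219], [274, 220], [277, 217]]
0 [[277.8, 216.9], [272.8, 222.2], [269.7, 214.3], [264.6, 219.5]]
0.08 [[276.8, 199.7], [271.6, 204.8], [268.4, 197.1], [263.1, 202.2]]
6 rows pos [-0.0012, 0.0009, -0.1583] rot [0.0, -0.0, 0.0]
  mid [0.674 0.079 0.14 ]
  mid [0.674 0.079 0.188]
  mid [0.674 0.079 0.235]
9 rows pos [-0.154, -0.0298, 0.0014] rot [0.0002, 0.0002, 0.0084]
  mid [0.666 0.009 0.283]
  mid [ 0.654 -0.061  0.282]
  mid [ 0.638 -0.129  0.282]
```

Request:
play_rows(claw=[1, 1, 1, 1, 1, 1, 1, 1], delta_pos=[[0, 0, -0.1], [-0.001, 0.001, -0.17], [-0.001, 0.001, -0.17], [-0.001, 0.001, -0.17], [-0.001, 0.001, -0.17], [-0.001, 0.001, -0.17], [0, 0, 0], [0, 0, 0]], delta_rot=[[0, 0, 0], [0, 0, 0], [0, 0, 0], [0, 0, 0], [0, 0, 0], [0, 0, 0], [0, 0, 0], [0, 0, 0]])

```text
time: 17.95
ee_pos: [0.6738, 0.0796, 0.2828]
eef_rot: [0.672, 0.741, -0.0, 0.005]
ft_force: [0.1, -0.5, -3.6]
width: 0.0257
grip_force: 57.9
```

```bash
cat >> h.py <<'E'
q0=R.from_matrix([[-0.097,.995,.006],[.995,.097,-.007],[-.007,.006,-1]]).as_matrix()  # tool at bar grasp, closing az 5.6
def hpose(yaw,mouth):
    """TCP pose with handle upright, closing axis at yaw deg, mouth centre at mouth"""
    Q=R.from_euler('z',yaw-5.6,degrees=True).as_matrix()
    T=np.eye(4);T[:3,:3]=Q@q0;T[:3,3]=np.array(mouth)-Q@np.array([.0003,.0024,-.0929]);return T
S=np.array([.618,-.197])
E
python3 - <<'E'
from h import *
st=state();A=pose(st); print(A.round(3),st['width'],st['ft_force'],st['joint_positions'].round(2))
step(A,hpose(-8,[*S,.19]))
E
```

```text
[[-0.097  0.995  0.007  0.674]
 [ 0.995  0.097 -0.007  0.08 ]
 [-0.008  0.006 -1.     0.283]
 [ 0.     0.     0.     1.   ]] 0.025730142451828784 [ 0.11494843 -0.51235898 -3.58133839] [ 0.44  0.63 -1.07  1.17  0.55  1.62 -0.4 ]
9 rows pos [-0.1556, -0.0303, 0.0009] rot [0.0001, -0.0, 0.0084]
  mid [0.666 0.009 0.283]
  mid [ 0.654 -0.061  0.283]
  mid [ 0.637 -0.131  0.283]
```

Request:
play_rows(claw=[1, 1, 1, 1, 1, 1, 1, 1], delta_pos=[[-0.155, -0.03, 0.001], [-0.155, -0.03, 0.001], [-0.155, -0.03, 0.001], [-0.155, -0.03, 0.001], [-0.155, -0.03, 0.001], [-0.155, -0.03, 0.001], [-0.155, -0.03, 0.001], [-0.155, -0.03, 0.001]], delta_rot=[[0, 0, 0.0085], [0, 0, 0.0085], [0, 0, 0.0085], [0, 0, 0.0085], [0, 0, 0.0085], [0, 0, 0.0085], [0, 0, 0.0085], [0, 0, 0.0085]])

```text
time: 18.75
ee_pos: [0.6255, -0.1698, 0.2805]
eef_rot: [0.748, 0.664, -0.001, 0.004]
ft_force: [-0.5, -0.2, -2.8]
width: 0.0256
grip_force: 57.9
```

Request:
play_rows(claw=[1, 1, 1], delta_pos=[[-0.155, -0.03, 0.001], [0, 0, 0], [0, 0, 0]], delta_rot=[[0, 0, 0.0085], [0, 0, 0], [0, 0, 0]])

```text
time: 19.05
ee_pos: [0.6162, -0.1994, 0.2808]
eef_rot: [0.757, 0.654, -0.001, 0.004]
ft_force: [-0.1, 1.0, -2.0]
width: 0.0254
grip_force: 57.9
```

Run:
```python
from h import *
st=state();A=pose(st); print(A.round(3),st['width'],st['ft_force'],st['joint_positions'].round(2))
B=hpose(-8,[*S,.12]); step(A,B); step(B,hpose(-8,[*S,.074]),n=4)
s=grab('side','s7');rgb=s['pixels'].astype(int)
m=((rgb[...,0]>90)&(rgb[...,1]<70)&(rgb[...,2]<70)).astype(np.uint8)
o=proj(s,[*S,.2]).astype(int);print(o)
w=np.zeros_like(m);w[o[1]-60:o[1]+60,o[0]-50:o[0]+50]=1;m*=w
cs,_=cv2.findContours(m,0,2);q=max(cs,key=cv2.contourArea);print(cv2.boundingRect(q),cv2.approxPolyDP(q,2,True)[:,0].tolist())
Tm=A[:3,3]+R.from_euler('z',np.degrees(np.arctan2(A[1,1],A[0,1]))-5.6,degrees=True).as_matrix()@np.array([.0003,.0024,-.0929]);y=np.degrees(np.arctan2(A[1,1],A[0,1]));print('mouth est',Tm)
print([proj(s,Tm+i*.018*az(y)+j*.018*az(y+90)).round(1).tolist() for i in(-1,1) for j in(-1,1)])
```

```text
[[ 0.145  0.989  0.004  0.616]
 [ 0.989 -0.145 -0.006 -0.199]
 [-0.006  0.005 -1.     0.281]
 [ 0.     0.     0.     1.   ]] 0.025404326311030703 [-0.14020579  1.00076353 -2.02749733] [ 0.92  0.55 -1.04  1.27  0.47  1.57 -0.19]
2 rows pos [0.0017, 0.0014, 0.1697] rot [-0.0001, -0.0003, -0.0008]
  mid [ 0.616 -0.199  0.264]
  mid [ 0.617 -0.199  0.247]
  mid [ 0.617 -0.199  0.23 ]
4 rows pos [0.0004, -0.0003, 0.0575] rot [0.0, 0.0, 0.0]
  mid [ 0.617 -0.199  0.201]
  mid [ 0.617 -0.199  0.19 ]
  mid [ 0.617 -0.199  0.178]
[322 146]
(318, 127, 13, 24) [[330, 127], [318, 132], [318, 148], [322, 150], [329, 148]]
mouth est [ 0.61706673 -0.19713679  0.18789435]
[[329.2, 148.7], [323.5, 151.9], [322.1, 146.0], [316.5, 149.1]]
```

Run:
```python
from h import *
s=load('side0');g=cv2.cvtColor(s['pixels'],cv2.COLOR_RGB2GRAY)
pts=[proj(s,[*(S+.033*az(a)[:2]),.1]) for a in range(0,360,10)]
P=np.array(pts);print('proj hole bbox',P.min(0),P.max(0))
x0,y0=int(P[:,0].min())-8,int(P[:,1].min())-6
print(g[y0:y0+28,x0:x0+46:1][::2]);print(x0,y0)
```

```text
proj hole bbox [314.06196179 164.08917315] [330.11905046 172.16591586]
[[175 174 174 170 173 175 175 173 174 175 173 176 176 177 174 172 177 174
  172 177 176 176 176 175 172 174 175 176 176 176 175 172 173 174 178 148
   84  53  56  58  56  57  57  55  54  55]
 [171 172 174 176 178 181 179 182 178 175 177 178 178 177 177 177 175 173
  172 172 175 174 177 173 173 173 171 173 176 172 174 176 175 173 174 157
  112  70  50  52  55  55  56  58  55  55]
 [183 178 179 178 181 182 178 178 179 176 177 177 177 175 175 174 172 174
  174 175 176 173 174 174 172 175 175 175 172 174 171 173 172 174 172 175
  175 180 181 185 151  97  73  56  53  52]
 [176 177 178 175 175 174 177 176 177 177 178 179 173 155 147 149 138 130
  135 152 155 167 178 177 175 177 176 176 174 173 173 173 175 172 174 174
  175 173 172 172 175 175 175 182 163 113]
 [176 175 177 176 176 174 174 173 175 159 130 120 121 126 125 125 126 121
  117 114 104  99  93 110 147 171 171 172 172 171 174 174 174 176 175 177
  176 177 175 173 172 172 175 176 175 177]
 [175 175 172 173 175 174 173 175 167 137 123 128 128 130 128 128 130 130

[... 953 characters left out ...]
9
  181 182 180 173 158 139 122 126 128 127 126 128 127 127 127 126 127 128
  127 127 129 128 127 126 130 141 167 177]
 [ 97  95  97  96  94  95  95  92  91 117 166 170 144 135 164 183 168 138
  125 127 127 125 126 126 129 129 127 128 129 128 128 128 128 128 127 127
  130 129 129 129 130 130 129 151 172 179]
 [118 103  96  97  97  97  97  95  96  96  95 112 125 127 125 129 129 131
  128 129 127 128 128 126 130 130 119  86  68  65  56  74 114 129 129 129
  128 128 127 129 130 128 129 150 174 181]
 [127 130 112  94  96  96  96  97  96  98  96 103 121 129 129 127 130 129
  126 129 128 127 128 128 123  93  63  59  64  64  64  61  91 119 128 128
  129 129 128 128 129 127 125 159 182 178]]
306 158
```

Both the hole and the handle sit about 0.8–1 px right of my predictions in the side view, so they are aligned with each other. I go down.

Request:
play_rows(claw=[1, 1, 1, 1, 1, 1, 1], delta_pos=[[0.0017, 0.0014, 0.17], [0.0017, 0.0014, 0.17], [0, 0, 0.057], [0, 0, 0.057], [0, 0, 0.057], [0, 0, 0.05], [0, 0, 0]], delta_rot=[[0, 0, -0.001], [0, 0, -0.001], [0, 0, 0], [0, 0, 0], [0, 0, 0], [0, 0, 0], [0, 0, 0]])

```text
time: 19.8
ee_pos: [0.6181, -0.1984, 0.1696]
eef_rot: [0.754, 0.657, -0.0, 0.004]
ft_force: [-0.3, 0.5, -2.4]
width: 0.0258
grip_force: 57.9
```

Request:
play_rows(claw=[1, 1, 1, 1, 1], delta_pos=[[0, 0, 0.01], [0, 0, 0.01], [0, 0, 0.01], [0, 0, 0.01], [0, 0, 0]], delta_rot=[[0, 0, 0], [0, 0, 0], [0, 0, 0], [0, 0, 0], [0, 0, 0]])

```text
time: 20.3
ee_pos: [0.6184, -0.1985, 0.1623]
eef_rot: [0.754, 0.657, 0.0, 0.005]
ft_force: [-0.0, 0.2, -2.7]
width: 0.0257
grip_force: 57.9
```

Request:
play_rows(claw=[1, 1, 1, 1], delta_pos=[[0, 0, 0.01], [0, 0, 0.01], [0, 0, 0.01], [0, 0, 0]], delta_rot=[[0, 0, 0], [0, 0, 0], [0, 0, 0], [0, 0, 0]])

```text
time: 20.7
ee_pos: [0.6184, -0.1988, 0.1563]
eef_rot: [0.754, 0.657, 0.0, 0.005]
ft_force: [0.2, -0.7, -1.9]
width: 0.0257
grip_force: 57.9
```

Request:
play_rows(claw=[1, 1, 1], delta_pos=[[0, 0, 0.01], [0, 0, 0.01], [0, 0, 0]], delta_rot=[[0, 0, 0], [0, 0, 0], [0, 0, 0]])

```text
time: 21.0
ee_pos: [0.6183, -0.199, 0.1521]
eef_rot: [0.754, 0.657, -0.0, 0.005]
ft_force: [0.1, -1.1, -4.0]
width: 0.0256
grip_force: 57.9
```

Request:
play_rows(claw=[1, 1, 1, 1, 1], delta_pos=[[0, 0, 0.01], [0, 0, 0.01], [0, 0, 0.01], [0, 0, 0.01], [0, 0, 0]], delta_rot=[[0, 0, 0], [0, 0, 0], [0, 0, 0], [0, 0, 0], [0, 0, 0]])

```text
time: 21.5
ee_pos: [0.6184, -0.1988, 0.1441]
eef_rot: [0.754, 0.657, -0.0, 0.005]
ft_force: [-0.6, -1.8, -4.2]
width: 0.0257
grip_force: 57.9
```

Request:
play_rows(claw=[1, 1, 1, 1, 1], delta_pos=[[0, 0, 0.01], [0, 0, 0.01], [0, 0, 0.01], [0, 0, 0.01], [0, 0, 0]], delta_rot=[[0, 0, 0], [0, 0, 0], [0, 0, 0], [0, 0, 0], [0, 0, 0]])

```text
time: 22.0
ee_pos: [0.6185, -0.1988, 0.1361]
eef_rot: [0.754, 0.657, 0.0, 0.005]
ft_force: [-1.5, -2.6, -2.8]
width: 0.0257
grip_force: 57.9
```

Run:
```python
from h import *
st=state();print(st['torque'],st['ft_force'],pose(st).round(3),st['joint_positions'].round(2))
```

```text
[-0.95310558  0.38013961 -0.01692073] [-1.48079698 -2.55957265 -2.76519808] [[ 0.137  0.991  0.006  0.618]
 [ 0.991 -0.137 -0.007 -0.199]
 [-0.006  0.007 -1.     0.136]
 [ 0.     0.     0.     1.   ]] [ 0.92  0.64 -0.99  1.47  0.55  1.32 -0.25]
```

Slides on smoothly. I press to the collar in 1 mm steps.

Request:
play_rows(claw=[1, 1, 1, 1, 1], delta_pos=[[0, 0, 0.005], [0, 0, 0.005], [0, 0, 0.005], [0, 0, 0], [0, 0, 0]], delta_rot=[[0, 0, 0], [0, 0, 0], [0, 0, 0], [0, 0, 0], [0, 0, 0]])

```text
time: 22.5
ee_pos: [0.6185, -0.1988, 0.1334]
eef_rot: [0.754, 0.657, 0.0, 0.005]
ft_force: [-3.2, -2.0, -1.2]
width: 0.0255
grip_force: 57.9
```

Request:
play_rows(claw=[1, 1, 1], delta_pos=[[0, 0, 0.005], [0, 0, 0], [0, 0, 0]], delta_rot=[[0, 0, 0], [0, 0, 0], [0, 0, 0]])

```text
time: 22.8
ee_pos: [0.6186, -0.1988, 0.133]
eef_rot: [0.754, 0.657, 0.0, 0.005]
ft_force: [-4.0, -2.4, 3.3]
width: 0.0256
grip_force: 58.0
```

Request:
play_rows(claw=[1, 1, 1, 1, 1, 1], delta_pos=[[0, -0.001, 0], [0, -0.001, 0], [0, -0.001, 0], [0, -0.001, 0], [0, 0, 0], [0, 0, 0]], delta_rot=[[0, 0, 0.028], [0, 0, 0.028], [0, 0, 0.028], [0, 0, 0.028], [0, 0, 0], [0, 0, 0]], squeeze=60)

```text
time: 23.4
ee_pos: [0.6175, -0.1991, 0.1329]
eef_rot: [0.857, 0.515, 0.0, 0.005]
ft_force: [-5.7, -3.8, 4.5]
width: 0.0257
grip_force: 59.9
```

```bash
cat >> h.py <<'E'
def rep():
    st=state();A=pose(st);print('tq',st['torque'].round(3),'f',st['ft_force'].round(1),'z',A[2,3].round(4),'xy',A[:2,3].round(4),'yaw',np.degrees(np.arctan2(A[1,1],A[0,1])).round(2),'j',st['joint_positions'].round(2),'w',round(st['width'],4))
E
python3 -c "
from h import *
rep()"
```

```text
tq [-1.272  1.686  0.034] f [-5.7 -3.8  4.5] z 0.1329 xy [ 0.6175 -0.1991] yaw -28.04 j [ 0.89  0.61 -0.92  1.47  0.5   1.3  -0.57] w 0.0257
```

Request:
play_rows(claw=[1, 1, 1, 1], delta_pos=[[0, -0.001, 0], [0, -0.001, 0], [0, -0.001, 0], [0, -0.001, 0]], delta_rot=[[0, 0, 0.028], [0, 0, 0.028], [0, 0, 0.028], [0, 0, 0.028]])

```text
time: 23.8
ee_pos: [0.6169, -0.1988, 0.1329]
eef_rot: [0.935, 0.355, 0.001, 0.005]
ft_force: [-5.9, -4.6, 4.6]
width: 0.0257
grip_force: 60.0
```

```bash
python3 -c "
from h import *
rep()"
```

```text
tq [-1.463  1.695  0.415] f [-5.9 -4.6  4.6] z 0.1329 xy [ 0.6169 -0.1988] yaw -48.37 j [ 0.85  0.58 -0.86  1.48  0.46  1.28 -0.9 ] w 0.0257
```

Request:
play_rows(claw=[1, 1, 1], delta_pos=[[0, -0.001, 0], [0, -0.001, 0], [0, -0.001, 0]], delta_rot=[[0, 0, 0.02], [0, 0, 0.02], [0, 0, 0.02]])

```text
time: 24.1
ee_pos: [0.6165, -0.1986, 0.1329]
eef_rot: [0.964, 0.266, 0.002, 0.005]
ft_force: [-5.2, -5.5, 3.6]
width: 0.0258
grip_force: 59.8
```

```bash
python3 -c "
from h import *
rep()"
```

```text
tq [-1.716  1.564  0.319] f [-5.2 -5.5  3.6] z 0.1329 xy [ 0.6165 -0.1986] yaw -59.13 j [ 0.83  0.57 -0.82  1.48  0.44  1.27 -1.08] w 0.0258
```

Request:
play_rows(claw=[1, 1, 1], delta_pos=[[0, -0.001, 0], [0, -0.001, 0], [0, -0.001, 0]], delta_rot=[[0, 0, 0.016], [0, 0, 0.016], [0, 0, 0.016]])

```text
time: 24.4
ee_pos: [0.6162, -0.1984, 0.1329]
eef_rot: [0.981, 0.193, 0.002, 0.005]
ft_force: [-4.9, -6.9, 4.4]
width: 0.0255
grip_force: 60.0
```

```bash
python3 -c "
from h import *
rep()"
```

```text
tq [-1.944  1.531  0.828] f [-4.9 -6.9  4.4] z 0.1329 xy [ 0.6162 -0.1984] yaw -67.74 j [ 0.81  0.56 -0.8   1.48  0.42  1.27 -1.22] w 0.0255
```

Request:
play_rows(claw=[1, 1], delta_pos=[[0, 0, 0], [0, 0, 0]], delta_rot=[[0, 0, 0.008], [0, 0, 0.008]])

```text
time: 24.6
ee_pos: [0.6162, -0.1984, 0.1329]
eef_rot: [0.986, 0.17, 0.002, 0.005]
ft_force: [-5.7, -6.7, 4.3]
width: 0.0256
grip_force: 60.9
```

Run:
```python
from h import *
rep()
c=grab('top','t8');s=grab('side','s8')
o=proj(c,[*S,.14]).astype(int);p=proj(s,[*S,.14]).astype(int)
a=cv2.resize(c['pixels'][o[1]-40:o[1]+40,o[0]-40:o[0]+40,::-1],(400,400),interpolation=cv2.INTER_CUBIC)
b=cv2.resize(s['pixels'][p[1]-40:p[1]+40,p[0]-40:p[0]+40,::-1],(400,400),interpolation=cv2.INTER_CUBIC)
cv2.imwrite('pics/crop8.png',np.hstack([a,b]))
```

```text
tq [-2.098  1.619  1.477] f [-5.7 -6.7  4.3] z 0.1329 xy [ 0.6162 -0.1984] yaw -70.48 j [ 0.8   0.56 -0.79  1.48  0.41  1.26 -1.26] w 0.0256
```

View pics/crop8.png

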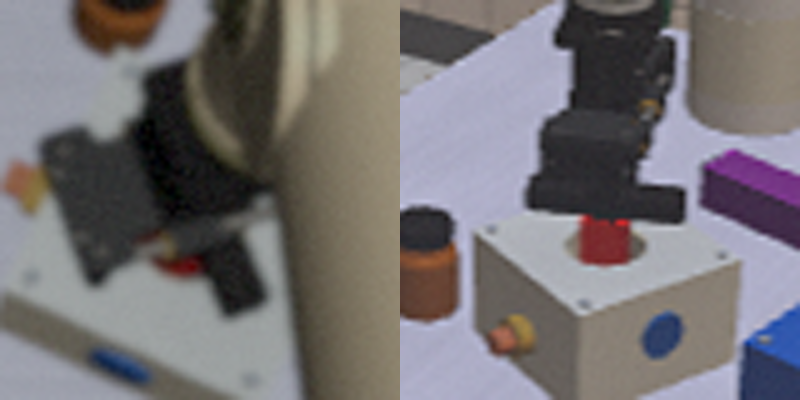

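The crops show the stem in the well with the bar a short gap above the deck. The torque climbed from about 0.3 to 1.5 N m within 3°, so the spindle is at its stop. I release and lift straight up.

Request:
play_rows(claw=[0, 0, 0, 0, 0, 0, 0, 0], delta_pos=[[0, 0, 0], [0, 0, 0], [0, 0, 0], [0, 0, 0], [0, 0, 0], [0, 0, 0], [0, 0, 0], [0, 0, 0]], delta_rot=[[0, 0, 0], [0, 0, 0], [0, 0, 0], [0, 0, 0], [0, 0, 0], [0, 0, 0], [0, 0, 0], [0, 0, 0]])

```text
time: 25.5
ee_pos: [0.6166, -0.197, 0.1325]
eef_rot: [0.986, 0.169, 0.003, 0.004]
ft_force: [-0.4, -0.2, 0.6]
width: 0.0809
grip_force: 0.0
```

Request:
play_rows(claw=[0, 0, 0, 0, 0, 0, 0, 0], delta_pos=[[0, 0, -0.05], [0, 0, -0.1], [0, 0, -0.15], [0, 0, -0.15], [0, 0, -0.15], [0, 0, -0.15], [0, 0, -0.1], [0, 0, 0]], delta_rot=[[0, 0, 0], [0, 0, 0], [0, 0, 0], [0, 0, 0], [0, 0, 0], [0, 0, 0], [0, 0, 0], [0, 0, 0]])

```text
time: 26.3
ee_pos: [0.6166, -0.1955, 0.3066]
eef_rot: [0.986, 0.17, 0.005, 0.005]
ft_force: [0.3, 0.2, -0.8]
width: 0.0868
grip_force: 0.0
```

Request:
play_rows(claw=[0, 0, 0, 0, 0, 0], delta_pos=[[0.1, -0.15, 0], [0.1, -0.15, 0], [0.1, -0.15, 0], [0.1, -0.15, 0], [0.1, -0.15, 0], [0, 0, 0]], delta_rot=[[0, 0, 0], [0, 0, 0], [0, 0, 0], [0, 0, 0], [0, 0, 0], [0, 0, 0]])

```text
time: 26.9
ee_pos: [0.6593, -0.0141, 0.3011]
eef_rot: [0.985, 0.174, 0.002, 0.002]
ft_force: [0.1, 1.0, 0.6]
width: 0.0869
grip_force: 0.0
```

Run:
```python
from h import *
rep()
c=grab('top','t9');s=grab('side','s9')
o=proj(c,[*S,.12]).astype(int);p=proj(s,[*S,.12]).astype(int)
a=cv2.resize(c['pixels'][o[1]-40:o[1]+40,o[0]-40:o[0]+40,::-1],(400,400),interpolation=cv2.INTER_CUBIC)
b=cv2.resize(s['pixels'][p[1]-40:p[1]+40,p[0]-40:p[0]+40,::-1],(400,400),interpolation=cv2.INTER_CUBIC)
cv2.imwrite('pics/crop9.png',np.hstack([a,b]))
k=(c['pixels'].max(2)<75).astype(np.uint8)
cs,_=cv2.findContours(k,0,2)
for q in cs:
    rr=cv2.minAreaRect(q)
    if cv2.contourArea(q)>60 and np.hypot(rr[0][0]-o[0],rr[0][1]-o[1])<40: print(rr,[np.round(onz(c,*x,.15)[:2],3).tolist() for x in cv2.boxPoints(rr)])
```

```text
tq [0.048 0.01  0.022] f [0.1 1.  0.6] z 0.3011 xy [ 0.6593 -0.0141] yaw -70.0 j [ 0.51  0.51 -0.86  1.2   0.38  1.59 -1.5 ] w 0.0869
```

View pics/crop9.png

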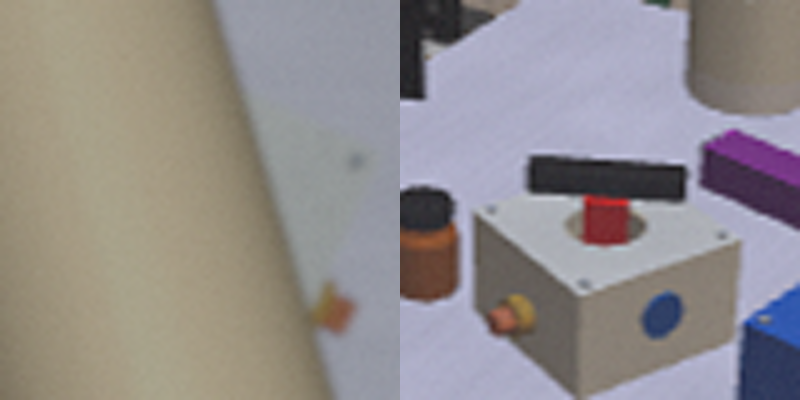

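The side crop shows the handle upright and seated, its bar a short gap above the deck and unmoved since release, with the gripper clear. I hand in the job.

```bash
python3 -c "
from bench import r
print(r.close_job())"
```

```text
the job is handed in; nothing more can be done
None
```

I stood the red handle upright on the bench and let go, fitted it home on the white valve's spindle, turned it clockwise about 60° until the torque rose sharply at the stop, then released it; job handed in at about 27 s, verdict not shown.

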